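# Turn the endodontic file carousel to the red files

## Robot

A 6-joint arm with a two-finger parallel gripper is mounted at the origin on the work surface. World frame = base frame: x ahead of the robot, y to its left, z up, the work surface at z = 0. Lengths are in mm, angles in rad, forces in N, time in s.
With the tool pointing down it reaches from about 275 to 750 mm from the base axis. Payload 10.2 kg.
Tool frame: the origin (TCP) lies on the centre line of the jaws, within the pads' length; the fingertips stand 19 mm ahead of it and the grasp point (between the pads) is the TCP (r.tcp_to_tips is the distance from the TCP to the fingertips, in mm); z points along the fingers, x is the direction in which the jaws open and shut, and the axes are right-handed (so a half turn about z gives the same grasp; the last joint's range is limited). The gripper opens to 88 mm and grips with 3 to 60 N. Pads are 18 mm wide; open, the fingers measure 123 mm over their backs; the gripper's body (75 mm by 187 mm) begins 45 mm behind the grasp point.
Start: joints at [-1.419, 0.313, 1.498, -0, 1.331, -0.223], TCP at [192.183, -488.566, 257.72] pointing down, gripper open.
Joint ranges: [-2.94, 2.94], [-0.97, 2.17], [0.19, 2.56], [-1.23, 4.37], [0.02, 3.11], [-2.88, 2.88]. Speed limits (rad/s): [2.39, 2.39, 3.01, 3.14, 3.14, 3.14].

## Interface

Orientations are given as [roll, pitch, yaw] about the fixed x, y, z axes, in that order (R = Rz(yaw) Ry(pitch) Rx(roll)).
In Python, from workcell import r gives the robot as it stands.
- The arm moves only by the shell command python3 -m creep 'ROWS' [OPENING] [FORCE]. ROWS is JSON, a list of rows, each a list of 6 numbers: the shift along the tool's x, y, z in m, then the turn, a rotation vector about the tool's x, y, z in rad. In form: [[tx, ty, tz, ax, ay, az], ...]. A call has 1 to 8 rows; each row is the pose to reach, as a shift and turn from the pose measured when the call began, along the tool's axes at that moment; what a row does not reach only later rows make up. A row lasts 1/10 s, in which the tool goes at most 50 mm and 8.59 degrees, less where a joint would pass 70% of its speed; a pose out of reach is approached as far as the arm can. A call with a gripper value outside its range is refused whole. OPENING is the opening in per cent of the stroke, from 0 (shut) to 100 (fully open), set as the call begins (- or left out, the last holds). The fingers move at their own pace and stop on an object; FORCE is the grip in N (left out, the last holds). Time passes only in rows, so rows that repeat a pose let the fingers close. It gives the time, the measured TCP pose, the force and the opening at its end, in the units of the state.
- r.get_state(): the state, without advancing time (a new reading comes with each control period).
- r.camera(name): name is "side" or "top" or "wrist"; returns a dict with "frame" (384x512x3 uint8, blue, green, red), "K" (3x3 intrinsics, pixels), "D" ([k1, k2, p1, p2, k3] as OpenCV has them; the pictures are not rectified), "T" (4x4, takes a point from camera to world coordinates); the wrist camera has in their place "mount" (4x4, takes a point from camera to tool coordinates, whose origin is the TCP and whose axes are the tool frame's). Camera axes: x right, y down, z forward; pixel columns grow to the right and rows downward; lengths in mm; the calibration is good to about 2 mm. A picture is of the moment at which its call begins: read the wrist's pose just before it. There is no depth.
- r.hand_in(): hands the job in, once; it reports no verdict.
The state is a dict: "time": time; "joint_positions": joint angles; "joint_vel": joint speeds; "effort": joint torques, N m; "eef_pos": TCP position; "orientation": TCP orientation; "force": force on the tool from outside, world axes, zero at the start; "ft_torque": the same for the moment, N m; "gripper_width": opening from 0.0 (shut) to 1.0 (fully open).
Only numpy, scipy, OpenCV 4.12 (cv2) and the standard library are available. Lean on these libraries where they do the work, as an engineer would, in place of code of your own. Each camera call takes 0.05 s, during which the arm holds its last target.

## Task

Push the file carousel round gently by the upright posts on its rim, with the fingertips or the outside of the fingers, until the red tile at its edge (in front of the pot of red-handled files) stands squarely in line with the blue arrow on the carousel's foot, then leave it there and take the hand clear. The file pots and the lidded jar standing in the middle of the turntable are sterile: do not touch them, and the jar must ride round upright in its place. Pick nothing up and leave the other things on the table where they are.

Things in the scene. Friction and masses are not known exactly. Their poses are not given: they have to be found in the camera images.
- carousel: Fixed grey foot of the carousel, 170 mm across; origin on the turning axis at the table surface, z up, -x its front (may stand turned about z). It carries the teal turntable, 250 mm across, 10 mm thick, top face 45 mm above the table, which turns either way about z and stops at once when not pushed (1 to 2 N at the rim turns it).
- turntable (a joint): Turn of the turntable about the foot's z axis, rad, anticlockwise from above positive. 0 (or any whole number of turns, 6.283 rad) puts the red tile exactly in front of the arrow. Starts between 0.9 and 5.4. Stops only at -25 and 25.
- arrow (a point): Tip of the flat blue arrowhead (42 mm wide) on a grey tongue, 50 mm wide and 10 mm high, that sticks out at the foot's front to 175 mm from the axis. The arrow points at the axis; its tip is 131 mm from it on the foot's -x axis, 10 mm above the table.
- post (a point): Centre of the top of one rim post, 80 mm above the table. Six like it, upright round aluminium, 12 mm in diameter, stand on the turntable from its top face (45 mm above the table) up to 80 mm, on a circle of radius 110 mm about the axis, at 30 (this one), 90, 150, 210, 270 and 330 degrees anticlockwise from the red tile. They turn with the turntable.
- red_mark (a point): Centre of the flat red square tile (30 mm) on the turntable's top face at its edge, 105 mm from the axis and 45 mm above the table; directly outside the pot of red-handled files. Turns with the turntable.
- file_pots: Six steel pots, 36 mm across, fixed on the turntable on a circle of radius 58 mm at 0, 60 ... 300 degrees from the red tile, full of short file handles: red at the tile; white, purple, yellow, cream elsewhere. Tops about 95 mm above the table. Origin on the axis at the turntable's top face; -x points at the red tile. Not to be touched.
- pellet_jar: Loose glass jar with blue lid, 38 mm in diameter and 45 mm high, standing free at the centre of the turntable. Origin at the centre of its underside, 45 mm above the table. Must stay standing there; not to be touched.
- file_cup: Loose steel cup 64 mm in diameter, full of white, purple, cream and yellow file handles, about 75 mm high in all, near the carousel's right side. Origin at the centre of its underside. Leave alone.
- bur_block: Loose cream block 75 x 110 mm, 51 mm high, with small brass burs standing to 78 mm, near the carousel's left side. Origin at the centre of its underside. Leave alone.
- amber_bottle: Loose amber glass bottle, 54 mm in diameter, 120 mm high. Origin at the centre of its underside. Leave alone.
- rinse_cup: Loose blue cup, 68 mm across, 75 mm high. Origin at the centre of its underside. Leave alone.
- mirror: Loose steel mouth mirror lying in the steel tray at the right, handle 110 mm long along its x axis, 8 mm thick. Origin under the middle of the handle. Leave alone.
- scaler: Loose steel scaler lying in the steel tray beside the mirror, handle 110 mm long along its x axis, 8 mm thick. Origin under the middle of the handle. Leave alone.

How it is judged:
By the outcome, as a careful person would: the job done as asked, in the order asked, and still so for the second after the job is handed in, with the robot touching nothing.
It also fails if it takes over 58 s, if anything falls off the work surface, if the arm or the gripper's body presses on something with over 40 N, if the wrist force passes 120 N, or if a joint passes its speed limit or range.

## Working session

There is one attempt and no reset: what is moved stays moved. The work goes in short steps, Python scripts to look and compute and a shell command to move; the robot and the scene stay as the last step left them, time stands still between calls to the robot, and variables do not carry over. Pictures are saved under pics/ and viewed, and the job is handed in when it is done.

```bash
mkdir -p pics; ls; python3 - <<'E'
from workcell import r
import cv2
s=r.get_state();print(s)
for n in("top","side"):
    c=r.camera(n);cv2.imwrite(f"pics/{n}0.png",c["frame"]);print(n,c["K"],c["D"],c["T"])
E
```

```text
pics
{'time': 0.0, 'joint_positions': array([-1.41938995e+00,  3.13421056e-01,  1.49844842e+00, -2.41976688e-05,
        1.33101138e+00, -2.23387420e-01]), 'joint_vel': array([ 0.00032602, -0.00082745, -0.00010289,  0.00022833,  0.00019264,
        0.00049859]), 'effort': array([-3.11152115e-03, -4.02222526e+01, -2.52268338e+01,  6.93655782e-02,
        3.53836629e-02, -1.03662785e-04]), 'eef_pos': array([ 192.14600559, -488.3240699 ,  257.17160265]), 'orientation': array([-3.14133019e+00,  1.26139953e-03, -1.19599660e+00]), 'force': array([-0.20621179,  0.42989016,  0.77962038]), 'ft_torque': array([-0.01101667,  0.00349974,  0.00168473]), 'gripper_width': 1.0010528532053244}
top [[393.89397663   0.         248.77760142]
 [  0.         393.89397663 187.41695208]
 [  0.           0.           1.        ]] [-0.01955278  0.          0.          0.          0.        ] [[ 1.10387052e-01 -9.70846872e-01  2.12769948e-01  3.16387472e+02]
 [-9.93875350e-01 -1.08934980e-01  1.85730424e-02 -7.34164268e+01]
 [ 5.14650996e-03 -2.13517030e-01 -9.76925786e-01  1.33723885e+03]
 [ 0.00000000e+00  0.00000000e+00  0.00000000e+00  1.00000000e+00]]
side [[379.6234959    0.         254.86626132]
 [  0.         379.6234959  192.60382205]
 [  0.           0.           1.        ]] [0.0041035 0.        0.        0.        0.       ] [[ 6.84864577e-01 -5.47135798e-01  4.81251421e-01 -4.99522630e+01]
 [-7.28511186e-01 -5.27935508e-01  4.36526690e-01 -6.34123737e+02]
 [ 1.52303350e-02 -6.49558710e-01 -7.60158877e-01  1.04528506e+03]
 [ 0.00000000e+00  0.00000000e+00  0.00000000e+00  1.00000000e+00]]
```

```bash
python3 - <<'E'
import cv2
a=cv2.imread("pics/top0.png");cv2.imwrite("pics/top0b.png",cv2.resize(a,(800,600),interpolation=cv2.INTER_CUBIC))
a=cv2.imread("pics/side0.png");cv2.imwrite("pics/side0b.png",cv2.resize(a,(800,600),interpolation=cv2.INTER_CUBIC))
E
```

```text
(no output)
```

View pics/top0b.png

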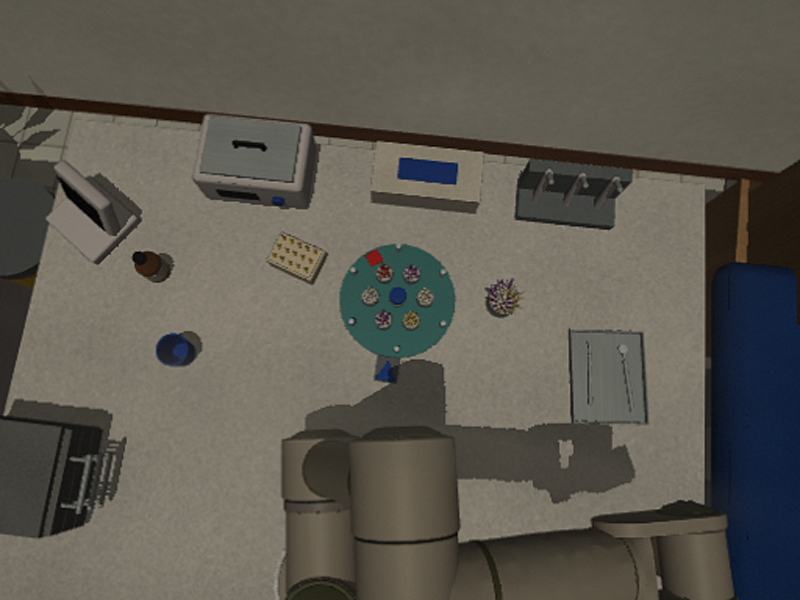

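View pics/side0b.png

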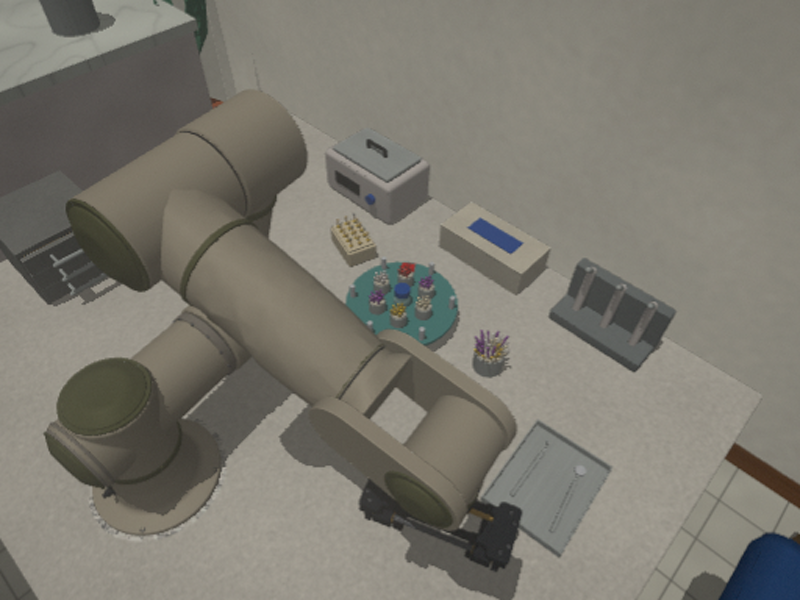

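The top view shows the turntable around (397,300), the red tile at (373,258), the blue arrow at (386,372), and posts around the rim. Next I'll take an enlarged crop.

```bash
python3 - <<'E'
import cv2
a=cv2.imread("pics/top0.png")[145:255,205:305];cv2.imwrite("pics/c.png",cv2.resize(a,None,fx=5.4,fy=5.4,interpolation=cv2.INTER_CUBIC))
E
```

```text
(no output)
```

View pics/c.png

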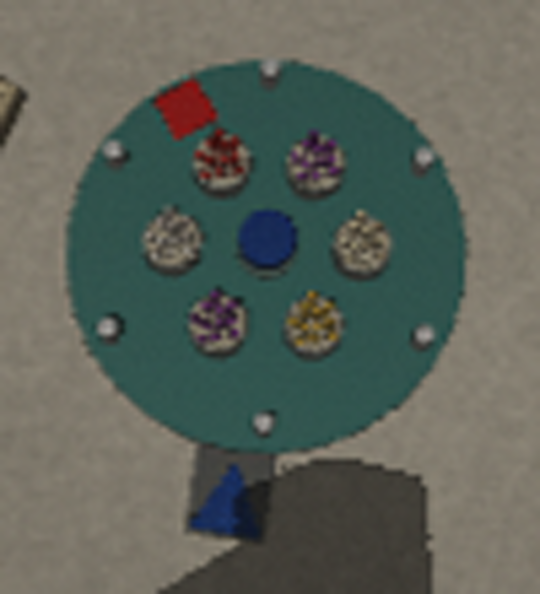

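The crop shows the posts at (270,67), (114,147), (108,324), (263,421), (425,333) and (425,155). The red tile is at (185,108). The arrow tip is at (235,466), and the tongue's end corners are at (187,530) and (262,543).

```bash
cat > h.py <<'E'
import cv2,numpy as np
from workcell import r
from scipy.optimize import least_squares
def ray(c,px,z,T=None):
    T=c["T"] if T is None else T
    p=cv2.undistortPoints(np.array([[px]],float),c["K"],np.array(c["D"],float))[0,0]
    d=T[:3,:3]@[p[0],p[1],1];o=T[:3,3];return (o+d*(z-o[2])/d[2])
def proj(c,P,T=None):
    T=c["T"] if T is None else T
    Ti=np.linalg.inv(T);rv=cv2.Rodrigues(Ti[:3,:3])[0]
    return cv2.projectPoints(np.array(P,float).reshape(-1,1,3),rv,Ti[:3,3],c["K"],np.array(c["D"],float))[0][:,0]
E
python3 - <<'E'
from h import *
c=r.camera("top")
f=lambda u,v:(205+(u+.5)/5.4-.5,145+(v+.5)/5.4-.5)
P=[(270,67),(114,147),(108,324),(263,421),(425,333),(425,155)]
W=np.array([ray(c,f(*p),80)[:2] for p in P])
print(W.round(1)); C=W.mean(0);print("C",C)
d=W-C;print(np.hypot(*d.T),np.degrees(np.arctan2(d[:,1],d[:,0])))
def an(p,z):
    q=ray(c,f(*p),z)[:2];e=q-C;print(p,q.round(1),np.hypot(*e),np.degrees(np.arctan2(e[1],e[0])))
an((185,108),45);an((235,466),10);an((225,537),10);an((187,530),10);an((262,543),10)
# teal rim
im=c["frame"];h=cv2.cvtColor(im,cv2.COLOR_BGR2HSV);m=cv2.inRange(h,(75,80,40),(95,255,255))
ys,xs=np.nonzero(m);hull=cv2.convexHull(np.c_[xs,ys].astype(np.float32))[:,0]
R=np.array([ray(c,q,45)[:2] for q in hull])
s=least_squares(lambda p:np.hypot(*(R-p[:2]).T)-p[2],[*C,125],loss='soft_l1');print("rim",s.x)
for n,u,z in(("bur",(297,257),51),("cup",(503,298),60),("bottle",(150,265),100)):
    print(n,ray(c,(u[0]*.64,u[1]*.64),z).round(0))
for u in((267,262),(284,233),(327,249),(311,282)):print("burcorner",ray(c,(u[0]*.64,u[1]*.64),51).round(0))
E
```

```text
[[ 695.2  -57.3]
 [ 634.    31.9]
 [ 524.9   22. ]
 [ 477.2  -76.6]
 [ 540.6 -167.4]
 [ 650.2 -157.3]]
C [587.05028596 -67.465627  ]
[108.64928588 109.86861261 108.88895679 110.19693098 110.17915372
 109.81929227] [   5.36948423   64.68353122  124.77615915 -175.22681677 -114.91198786
  -54.88005698]
(185, 108) [673.   -6.5] 105.39229494065455 35.32295231456391
(235, 466) [456.2 -62.5] 130.92274417022637 177.82599703110188
(225, 537) [411.8 -61.2] 175.34255878460098 177.9565542044356
(187, 530) [413.5 -37.3] 176.15742970959752 170.14740305391544
(262, 543) [410.7 -84.4] 177.1713860070675 -174.51707607402147
rim [586.32584342 -67.34270978 122.89866363]
bur [653. 157.  51.]
cup [ 610. -292.   60.]
bottle [589. 450. 100.]
burcorner [635. 220.  51.]
burcorner [704. 193.  51.]
burcorner [678.  95.  51.]
burcorner [602. 119.  51.]
```

```bash
cat >> h.py <<'E'
from scipy.spatial.transform import Rotation as Ro
C=np.array([587.0,-67.4])
def to(th,rho,z,n=1,dth=None):
    """rows in m from current pose to polar pose(th deg, tool x inward); intermediate along polar arc"""
    s=r.get_state();p=s["eef_pos"];R=Ro.from_euler('xyz',s["orientation"])
    e=p[:2]-C;t0=np.degrees(np.arctan2(e[1],e[0]))%360;r0=np.hypot(*e)
    print("t",round(s["time"],2),"now th",round(t0,2),"rho",round(r0,1),"z",round(p[2],1),"yaw-180",round(np.degrees(s["orientation"][2])%360-180,2),"F",s["force"].round(2))
    for k in range(1,n+1):
        a=k/n;t=np.radians(t0+(th-t0)*a);q=r0+(rho-r0)*a
        g=np.array([C[0]+q*np.cos(t),C[1]+q*np.sin(t),p[2]+(z-p[2])*a])
        G=Ro.from_euler('xyz',[np.pi,0,t+np.pi])
        print(np.r_[R.inv().apply(g-p)/1000,(R.inv()*G).as_rotvec()].round(4).tolist())
E
python3 -c "
from h import *
to(103,112,180)"
```

```text
t 0.15 now th 226.84 rho 577.2 z 257.3 yaw-180 111.47 F [-1.07 -0.13  0.89]
[-0.358, -0.5381, 0.0777, -0.0001, 0.0009, 0.1479]
```

```bash
python3 -m creep '[[-0.01,-0.016,0,0,0,0],[-0.03,-0.05,0,0,0,0.01],[-0.055,-0.085,0,0,0,0.02],[-0.08,-0.12,0,0,0,0.03],[-0.105,-0.16,0.005,0,0,0.04],[-0.13,-0.195,0.01,0,0,0.05],[-0.155,-0.23,0.015,0,0,0.06],[-0.18,-0.27,0.02,0,0,0.07]]' 0 20; python3 -c "
from h import *
to(103,112,180)"
```

```text
time: 0.95
eef_pos: [377.9, -219.4, 237.4]
orientation: [-3.141, 0.001, -1.267]
force: [0.5, -0.1, -0.9]
gripper_width: 0.301
t 0.95 now th 216.02 rho 258.5 z 237.4 yaw-180 107.43 F [ 0.48 -0.08 -0.89]
[-0.194, -0.2536, 0.0577, -0.0002, 0.0009, 0.0773]
```

```bash
python3 -m creep '[[-0.03,-0.038,0.01,0,0,0.01],[-0.06,-0.076,0.02,0,0,0.02],[-0.09,-0.115,0.03,0,0,0.035],[-0.12,-0.155,0.04,0,0,0.05],[-0.15,-0.195,0.05,0,0,0.06],[-0.175,-0.23,0.055,0,0,0.07],[-0.19,-0.248,0.058,0,0,0.077],[-0.194,-0.2536,0.058,0,0,0.077]]'; python3 -c "
from h import *
c=r.camera('wrist');cv2.imwrite('pics/w1.png',c['frame']);print(c['mount'].round(3))
c=r.camera('top');cv2.imwrite('pics/t1.png',c['frame'])
to(103,112,79,4)"
```

```text
time: 1.75
eef_pos: [561.7, 44.6, 178.9]
orientation: [3.141, 0.002, -1.34]
force: [0.4, -0.1, 0.5]
gripper_width: 0.007
[[ 1.00000e+00  1.00000e-03 -0.00000e+00  3.85000e-01]
 [-1.00000e-03  9.63000e-01  2.69000e-01 -6.83600e+01]
 [ 0.00000e+00 -2.69000e-01  9.63000e-01 -1.27295e+02]
 [ 0.00000e+00  0.00000e+00  0.00000e+00  1.00000e+00]]
t 1.85 now th 103.11 rho 112.8 z 179.6 yaw-180 103.11 F [-0.49 -0.56  0.34]
[0.0002, -0.0001, 0.0251, 0.0003, 0.001, 0.0004]
[0.0005, -0.0001, 0.0503, 0.0003, 0.001, 0.0009]
[0.0007, -0.0002, 0.0754, 0.0003, 0.001, 0.0014]
[0.0009, -0.0003, 0.1006, 0.0003, 0.001, 0.0018]
```

View pics/w1.png

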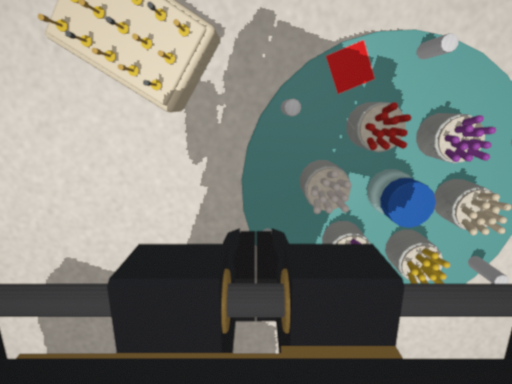

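View pics/t1.png

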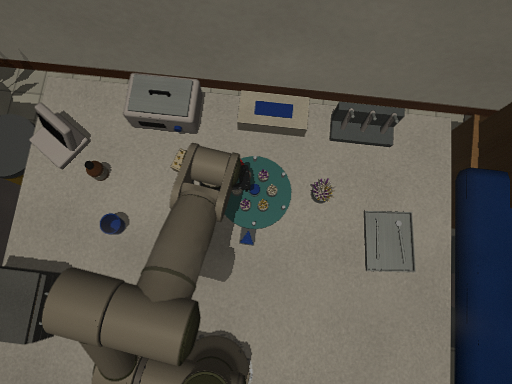

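The wrist view shows the shut fingers at about (256,240), just outside the turntable edge between two posts, with the pots to the right and the bur block clear at upper left. I can go down now. I'll use a radius of 118 for more room from the pots.

```bash
python3 -m creep '[[-0.002,0,0.02,0,0.001,0],[-0.004,0,0.045,0,0.001,0],[-0.005,0,0.07,0,0.001,0.001],[-0.005,0,0.088,0,0.001,0.002],[-0.005,0,0.098,0,0.001,0.002],[-0.005,0,0.1006,0,0.001,0.002],[-0.005,0,0.1006,0,0.001,0.002]]'; python3 -c "
from h import *
to(119,118,79,8)"
```

```text
time: 2.55
eef_pos: [560.3, 47.0, 79.6]
orientation: [-3.141, -0.0, -1.345]
force: [0.8, -0.0, 0.4]
gripper_width: 0.011
t 2.55 now th 103.15 rho 117.5 z 79.6 yaw-180 102.96 F [ 0.76 -0.01  0.38]
[0.0, 0.0041, 0.0001, -0.0003, -0.0003, -0.038]
[0.0002, 0.0081, 0.0001, -0.0003, -0.0003, -0.0725]
[0.0005, 0.0122, 0.0002, -0.0003, -0.0003, -0.1071]
[0.0009, 0.0162, 0.0003, -0.0003, -0.0003, -0.1417]
[0.0015, 0.0203, 0.0004, -0.0003, -0.0003, -0.1763]
[0.0022, 0.0243, 0.0004, -0.0003, -0.0003, -0.2108]
[0.0031, 0.0283, 0.0005, -0.0003, -0.0003, -0.2454]
[0.0041, 0.0322, 0.0006, -0.0003, -0.0003, -0.28]
```

```bash
python3 -m creep '[[0,0.004,0,0,0,-0.038],[0.0002,0.008,0,0,0,-0.073],[0.0005,0.012,0,0,0,-0.107],[0.001,0.016,0,0,0,-0.142],[0.0015,0.02,0,0,0,-0.176],[0.0022,0.0243,0.0005,0,0,-0.211],[0.0031,0.0283,0.0005,0,0,-0.245],[0.0041,0.0322,0.0005,0,0,-0.28]]'; python3 -c "
from h import *
to(137,118,79,8)
c=r.camera('wrist');cv2.imwrite('pics/w2.png',c['frame'])"
```

```text
time: 3.35
eef_pos: [530.3, 35.5, 80.4]
orientation: [-3.139, -0.002, -1.063]
force: [0.5, -0.0, -1.1]
gripper_width: 0.004
t 3.35 now th 118.83 rho 117.5 z 80.4 yaw-180 119.08 F [ 0.55 -0.03 -1.13]
[0.0, 0.0047, 0.0002, -0.0024, -0.002, -0.0353]
[0.0002, 0.0093, 0.0003, -0.0024, -0.002, -0.075]
[0.0006, 0.014, 0.0005, -0.0023, -0.0021, -0.1146]
[0.0011, 0.0186, 0.0006, -0.0023, -0.0021, -0.1542]
[0.0019, 0.0232, 0.0008, -0.0023, -0.0022, -0.1939]
[0.0028, 0.0278, 0.001, -0.0022, -0.0022, -0.2335]
[0.0039, 0.0323, 0.0011, -0.0022, -0.0023, -0.2732]
[0.0052, 0.0368, 0.0013, -0.0021, -0.0023, -0.3128]
```

View pics/w2.png

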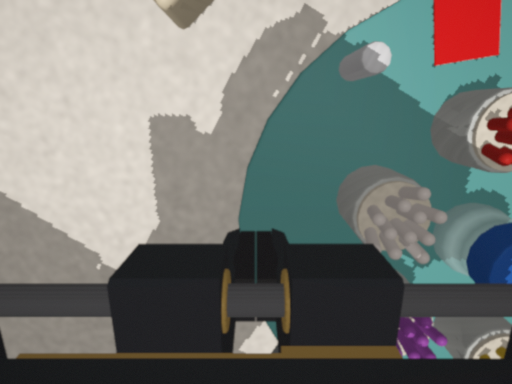

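The trailing post's top shows at (377,57), and the red tile at (467,30). I'll work out the turntable angle from that.

```bash
cat >> h.py <<'E'
def wang(px,z=80):
    c=r.camera('wrist');s=r.get_state()
    M=np.eye(4);M[:3,:3]=Ro.from_euler('xyz',s["orientation"]).as_matrix();M[:3,3]=s["eef_pos"]
    q=ray(c,px,z,M@c["mount"])[:2];e=q-C;print(q.round(1),"rad",np.hypot(*e).round(1),"ang",(np.degrees(np.arctan2(e[1],e[0]))%360).round(2))
E
python3 -c "
from h import *
wang((377,57));wang((467,30),45)"
```

```text
[627.5  37. ] rad 112.0 ang 68.81
[667.9  -1.7] rad 104.2 ang 39.07
```

The post is riding about 10° ahead of the hand, which puts the tile at 39.1° against a goal of 177.9°. I'll keep pushing round.

```bash
python3 -m creep '[[0,0.005,0,0,0,-0.036],[0.0002,0.01,0.0003,-0.002,-0.002,-0.08],[0.0007,0.0155,0.0005,-0.002,-0.002,-0.125],[0.0014,0.021,0.0006,-0.002,-0.002,-0.17],[0.0024,0.0263,0.001,-0.002,-0.002,-0.215],[0.0036,0.0315,0.001,-0.002,-0.002,-0.26],[0.005,0.0365,0.0013,-0.002,-0.002,-0.305],[0.0064,0.0414,0.0013,-0.002,-0.002,-0.35]]'; python3 -c "
from h import *
to(160,118,79,8)"
```

```text
time: 4.3
eef_pos: [497.8, 9.6, 79.5]
orientation: [-3.141, -0.002, -0.715]
force: [1.8, 1.0, -0.2]
gripper_width: 0.003
t 4.3 now th 139.18 rho 117.9 z 79.5 yaw-180 139.05 F [ 1.83  0.98 -0.23]
[0.0001, 0.0054, 0.0001, -0.0006, -0.0017, -0.0478]
[0.0005, 0.0107, 0.0001, -0.0005, -0.0017, -0.0932]
[0.0011, 0.016, 0.0002, -0.0005, -0.0017, -0.1386]
[0.0019, 0.0213, 0.0002, -0.0004, -0.0017, -0.184]
[0.003, 0.0265, 0.0003, -0.0004, -0.0017, -0.2295]
[0.0043, 0.0317, 0.0003, -0.0004, -0.0017, -0.2749]
[0.0059, 0.0369, 0.0004, -0.0003, -0.0017, -0.3203]
[0.0077, 0.0419, 0.0005, -0.0003, -0.0017, -0.3657]
```

```bash
python3 -m creep '[[0.0001,0.0054,0,0,-0.002,-0.048],[0.0005,0.0107,0,0,-0.002,-0.093],[0.0011,0.016,0,0,-0.002,-0.139],[0.0019,0.0213,0,0,-0.002,-0.184],[0.003,0.0265,0,0,-0.002,-0.23],[0.0043,0.0317,0,0,-0.002,-0.275],[0.0059,0.037,0,0,-0.002,-0.32],[0.0077,0.042,0.0005,0,-0.002,-0.366]]'; python3 -c "
from h import *
to(181,118,79,8)
c=r.camera('wrist');cv2.imwrite('pics/w3.png',c['frame'])"
```

```text
time: 5.1
eef_pos: [476.7, -27.4, 79.7]
orientation: [-3.141, -0.002, -0.348]
force: [0.9, 1.9, 1.4]
gripper_width: 0.01
t 5.1 now th 160.07 rho 117.4 z 79.7 yaw-180 160.06 F [0.89 1.91 1.4 ]
[0.0, 0.0054, 0.0001, -0.0006, -0.0016, -0.0458]
[0.0003, 0.0107, 0.0002, -0.0006, -0.0016, -0.0915]
[0.0009, 0.0161, 0.0003, -0.0005, -0.0016, -0.1372]
[0.0016, 0.0214, 0.0003, -0.0005, -0.0017, -0.1828]
[0.0027, 0.0266, 0.0004, -0.0004, -0.0017, -0.2285]
[0.0039, 0.0319, 0.0005, -0.0004, -0.0017, -0.2741]
[0.0054, 0.037, 0.0006, -0.0004, -0.0017, -0.3198]
[0.0071, 0.0421, 0.0007, -0.0003, -0.0017, -0.3654]
```

View pics/w3.png

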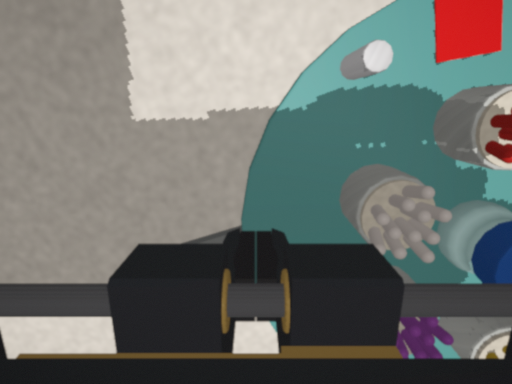

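The wrist view looks the same as before, with the post at (378,56) and the tile at (468,28). So the turntable is turning in step with the hand, at 1–2 N. I'll carry on.

```bash
python3 -m creep '[[0,0.0054,0,0,-0.002,-0.046],[0.0003,0.0107,0,0,-0.002,-0.092],[0.0009,0.016,0,0,-0.002,-0.137],[0.0016,0.0214,0,0,-0.002,-0.183],[0.0027,0.0266,0.0005,0,-0.002,-0.229],[0.0039,0.0319,0.0005,0,-0.002,-0.274],[0.0054,0.037,0.0006,0,-0.002,-0.32],[0.0071,0.0421,0.0007,0,-0.002,-0.365]]'; python3 -c "
from h import *
to(202,118,79,8)"
```

```text
time: 5.95
eef_pos: [469.3, -70.0, 79.4]
orientation: [-3.142, -0.0, 0.019]
force: [0.9, 2.1, 0.3]
gripper_width: 0.005
t 5.95 now th 181.26 rho 117.7 z 79.4 yaw-180 -178.9 F [0.87 2.12 0.32]
[0.0001, 0.0053, 0.0, -0.0, -0.0005, -0.0481]
[0.0004, 0.0106, 0.0001, -0.0, -0.0005, -0.0934]
[0.001, 0.0159, 0.0001, -0.0, -0.0005, -0.1386]
[0.0018, 0.0212, 0.0002, -0.0, -0.0005, -0.1839]
[0.0029, 0.0264, 0.0002, 0.0, -0.0005, -0.2291]
[0.0042, 0.0316, 0.0003, 0.0, -0.0005, -0.2744]
[0.0057, 0.0367, 0.0003, 0.0, -0.0005, -0.3196]
[0.0075, 0.0418, 0.0004, 0.0, -0.0005, -0.3649]
```

```bash
python3 -m creep '[[0.0001,0.0053,0,0,0,-0.048],[0.0004,0.0106,0,0,0,-0.093],[0.001,0.0159,0,0,0,-0.139],[0.0018,0.0212,0,0,0,-0.184],[0.0029,0.0264,0,0,0,-0.229],[0.0042,0.0316,0,0,0,-0.274],[0.0057,0.0367,0,0,0,-0.32],[0.0075,0.0418,0,0,0,-0.365]]'; python3 -c "
from h import *
to(223,118,79,8)"
```

```text
time: 6.75
eef_pos: [478.0, -111.6, 79.8]
orientation: [3.141, -0.001, 0.384]
force: [0.8, 1.7, -0.7]
gripper_width: 0.001
t 6.75 now th 202.08 rho 117.6 z 79.8 yaw-180 -157.98 F [ 0.81  1.69 -0.67]
[0.0001, 0.0054, 0.0001, 0.0003, -0.0011, -0.0467]
[0.0004, 0.0107, 0.0002, 0.0003, -0.0011, -0.0924]
[0.001, 0.0161, 0.0003, 0.0003, -0.001, -0.138]
[0.0018, 0.0214, 0.0004, 0.0003, -0.001, -0.1836]
[0.0029, 0.0267, 0.0005, 0.0004, -0.001, -0.2293]
[0.0042, 0.0319, 0.0006, 0.0004, -0.001, -0.2749]
[0.0057, 0.037, 0.0007, 0.0004, -0.001, -0.3206]
[0.0075, 0.0421, 0.0008, 0.0004, -0.001, -0.3662]
```

```bash
python3 -m creep '[[0.0001,0.0054,0,0,-0.001,-0.047],[0.0004,0.0107,0,0,-0.001,-0.092],[0.001,0.016,0,0,-0.001,-0.138],[0.0018,0.0214,0.0004,0,-0.001,-0.184],[0.0029,0.0266,0.0005,0,-0.001,-0.229],[0.0042,0.0319,0.0006,0,-0.001,-0.275],[0.0057,0.037,0.0007,0,-0.001,-0.32],[0.0075,0.0421,0.0008,0,-0.001,-0.366]]'; python3 -c "
from h import *
to(242,118,79,8)"
```

```text
time: 7.55
eef_pos: [501.1, -147.7, 79.4]
orientation: [3.141, -0.0, 0.75]
force: [-0.4, 1.5, -0.6]
gripper_width: 0.003
t 7.55 now th 223.08 rho 117.6 z 79.4 yaw-180 -137.0 F [-0.38  1.51 -0.57]
[0.0001, 0.0049, 0.0, 0.0005, -0.0002, -0.0427]
[0.0003, 0.0097, 0.0001, 0.0005, -0.0002, -0.084]
[0.0008, 0.0145, 0.0001, 0.0005, -0.0002, -0.1253]
[0.0014, 0.0194, 0.0002, 0.0005, -0.0002, -0.1666]
[0.0023, 0.0242, 0.0002, 0.0005, -0.0001, -0.2078]
[0.0034, 0.0289, 0.0003, 0.0005, -0.0001, -0.2491]
[0.0046, 0.0336, 0.0003, 0.0005, -0.0001, -0.2904]
[0.0061, 0.0383, 0.0004, 0.0005, -0.0001, -0.3317]
```

```bash
python3 -m creep '[[0.0001,0.0049,0,0,0,-0.043],[0.0003,0.0097,0,0,0,-0.084],[0.0008,0.0145,0,0,0,-0.125],[0.0014,0.0194,0,0,0,-0.167],[0.0023,0.0242,0,0,0,-0.208],[0.0034,0.0289,0,0,0,-0.249],[0.0046,0.0336,0,0,0,-0.29],[0.0061,0.0383,0,0,0,-0.332]]'; python3 -c "
from h import *
c=r.camera('wrist');cv2.imwrite('pics/w4.png',c['frame'])
c=r.camera('top');cv2.imwrite('pics/t4.png',c['frame'][120:280,170:360].repeat(4,0).repeat(4,1))
to(253,118,79,6)"
```

```text
time: 8.35
eef_pos: [531.9, -171.4, 79.6]
orientation: [-3.142, -0.0, 1.083]
force: [-0.6, 1.6, -0.8]
gripper_width: 0.008
t 8.45 now th 242.28 rho 117.9 z 79.7 yaw-180 -118.04 F [-0.06  0.34 -0.13]
[0.0001, 0.0037, 0.0001, 0.0013, 0.0001, -0.0367]
[0.0002, 0.0073, 0.0002, 0.0013, 0.0001, -0.0679]
[0.0005, 0.011, 0.0004, 0.0013, 0.0001, -0.0991]
[0.0009, 0.0147, 0.0005, 0.0013, 0.0001, -0.1302]
[0.0014, 0.0183, 0.0006, 0.0013, 0.0001, -0.1614]
[0.0021, 0.0219, 0.0007, 0.0013, 0.0002, -0.1926]
```

View pics/w4.png

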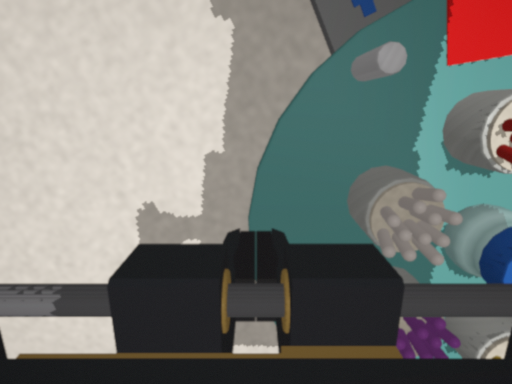

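View pics/t4.png

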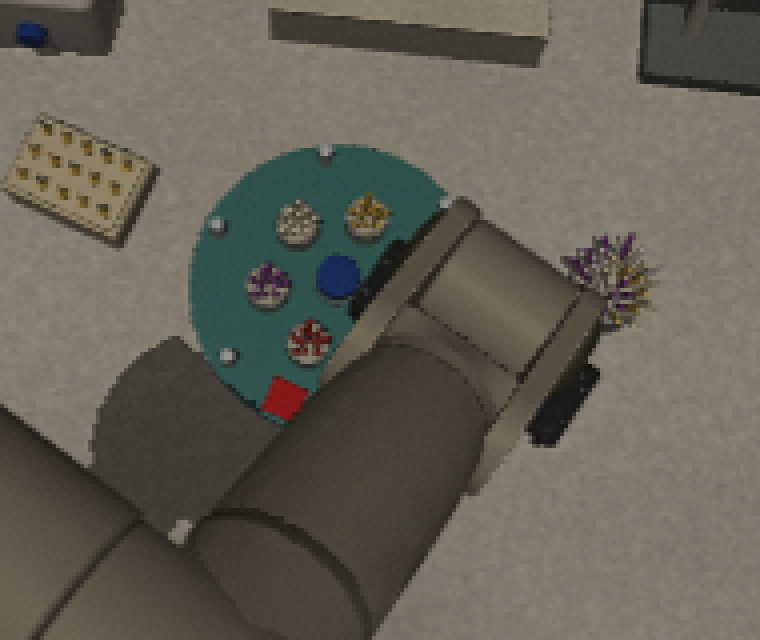

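The wrist view has the trailing post's top at (393,57) and the tile just short of the arrow. In the top crop the tile is at (285,398), the posts are at (326,151), (217,224), (228,354) and (446,202), and the jar is upright in the middle at (338,277).

```bash
python3 -c "
from h import *
wang((393,57))
c=r.camera('top')
for p,z in(((285,398),45),((326,151),80),((217,224),80),((228,354),80)):
    q=ray(c,(170+(p[0]-1.5)/4,120+(p[1]-1.5)/4),z)[:2]-C;print(np.hypot(*q),np.degrees(np.arctan2(q[1],q[0]))%360)
"
```

```text
[479.3 -86.1] rad 109.3 ang 189.83
103.80224797119223 161.66979480199132
107.79079022415368 11.458887749040098
108.9223107291332 72.0755827350352
109.22918657748143 131.80122125210764
```

Top view puts the tile at about 161.8° and wrist view at 159.8°, against a goal of about 177.9°. I'll advance 13° and look again.

```bash
python3 -m creep '[[0.0001,0.0037,0,0.001,0,-0.036],[0.0002,0.0073,0,0.001,0,-0.068],[0.0005,0.011,0,0.001,0,-0.1],[0.001,0.0147,0.0005,0.001,0,-0.13],[0.0015,0.0183,0.0005,0.001,0,-0.162],[0.0022,0.0215,0.0005,0.001,0,-0.19],[0.003,0.0245,0.0007,0.001,0,-0.215],[0.0033,0.026,0.0007,0.001,0,-0.23]]'; python3 -c "
from h import *
c=r.camera('wrist');cv2.imwrite('pics/w5.png',c['frame'])
c=r.camera('top');cv2.imwrite('pics/t5.png',c['frame'][140:260,190:320].repeat(5,0).repeat(5,1))
to(258,118,79,2)"
```

```text
time: 9.35
eef_pos: [556.4, -181.0, 78.9]
orientation: [-3.141, 0.0, 1.312]
force: [-0.7, 1.1, 1.4]
gripper_width: 0.0
t 9.45 now th 254.93 rho 117.6 z 78.9 yaw-180 -104.9 F [ 1.02 -0.01  0.47]
[-0.0002, 0.0032, -0.0001, 0.0002, 0.0002, -0.0238]
[-0.0003, 0.0063, -0.0001, 0.0002, 0.0002, -0.0506]
```

View pics/w5.png

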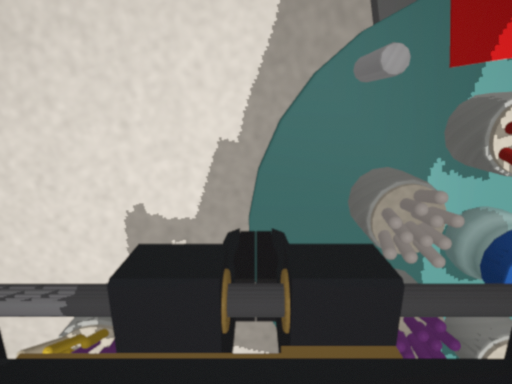

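View pics/t5.png

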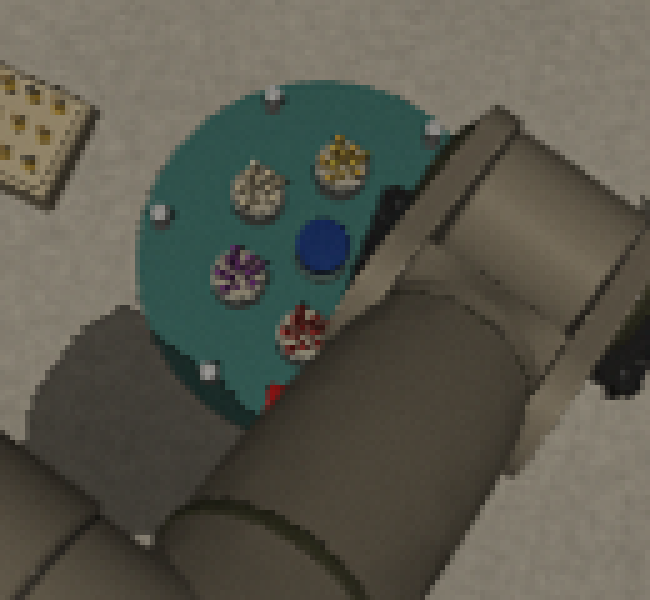

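The top crop shows post tops at (273,94), (159,212), (208,368) and (433,129), and the wrist view shows a post at (396,58).

```bash
python3 -c "
from h import *
wang((396,58))
c=r.camera('top')
for p,o in(((273,94),-150),((159,212),-90),((208,368),-30),((433,129),150)):
    q=ray(c,(190+(p[0]-2)/5,140+(p[1]-2)/5),80)[:2]-C;print(np.hypot(*q),(np.degrees(np.arctan2(q[1],q[0]))-o)%360)
"
```

```text
[ 486.1 -108.7] rad 109.0 ang 202.26
108.78811214885587 173.78847075824388
109.60699136234985 174.10275289352137
108.93002991099723 173.51980626578467
108.41046184892882 173.77418960721747
```

Another 4.1° is left. I'll advance 3.7°, then back off and lift the arm clear to measure properly.

```bash
python3 -m creep '[[0,0.002,0,0,0,-0.016],[0,0.004,0,0,0,-0.032],[0.0001,0.006,0,0,0,-0.05],[0.0002,0.0076,0,0,0,-0.065],[0.0002,0.0076,0,0,0,-0.065]]'; python3 -m creep '[[0,-0.003,0,0,0,0],[0,-0.008,0,0,0,0],[0,-0.015,0,0,0,0],[-0.005,-0.015,-0.02,0,0,0],[-0.03,-0.015,-0.05,0,0,0],[-0.07,-0.015,-0.09,0,0,0],[-0.11,-0.015,-0.12,0,0,0],[-0.15,-0.015,-0.13,0,0,0]]';python3 -m creep '[[-0.04,0,0,0,0,0],[-0.08,0,0,0,0,0],[-0.12,0,0,0,0,0],[-0.15,0,0,0,0,0],[-0.15,0,0,0,0,0]]'; python3 -c "
from h import *
print(r.get_state()['time'])
c=r.camera('wrist');cv2.imwrite('pics/w6.png',c['frame'])
c=r.camera('top');cv2.imwrite('pics/t6f.png',c['frame']);cv2.imwrite('pics/t6.png',cv2.resize(c['frame'][145:255,205:305],None,fx=5.4,fy=5.4,interpolation=cv2.INTER_CUBIC))
c=r.camera('side');cv2.imwrite('pics/s6.png',c['frame'])
"
```

```text
time: 10.05
eef_pos: [563.9, -182.7, 78.8]
orientation: [3.141, 0.0, 1.376]
force: [0.3, 0.2, -0.4]
gripper_width: 0.005
time: 10.85
eef_pos: [519.9, -328.1, 212.3]
orientation: [3.137, 0.002, 1.377]
force: [0.3, -0.1, -0.1]
gripper_width: 0.005
time: 11.35
eef_pos: [488.9, -478.3, 211.7]
orientation: [3.138, 0.003, 1.373]
force: [0.4, 0.0, -0.6]
gripper_width: 0.007
11.35
```

View pics/t6.png

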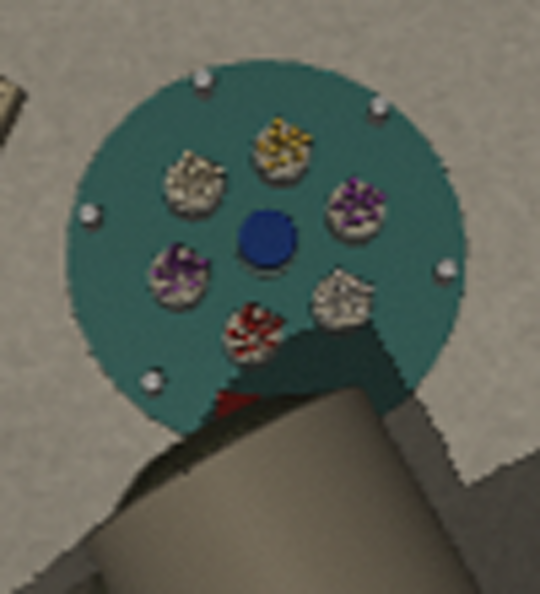

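View pics/w6.png

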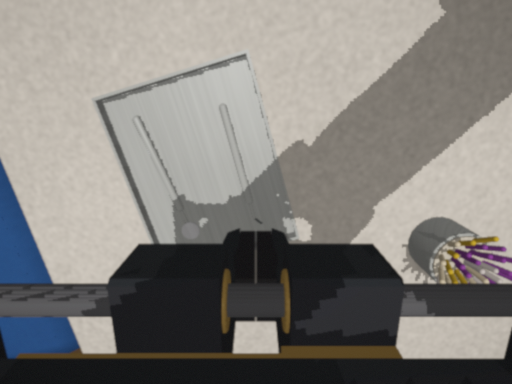

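View pics/s6.png

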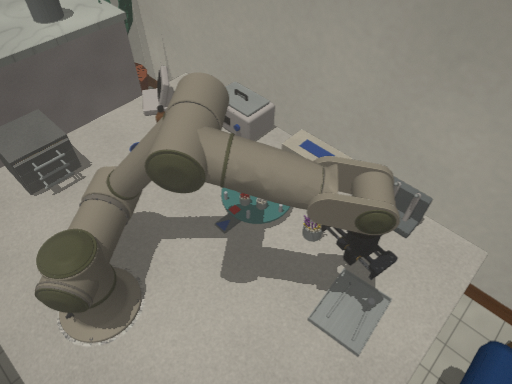

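The top crop shows post tops at (204,77), (379,104), (447,266), (152,378) and (91,211). The arm hides the tile and the arrow. I'll compute the angle and swing the arm back to where it hid less at the start.

```bash
python3 -c "
from h import *
c=r.camera('top')
A=[]
for p,o in(((204,77),-150),((379,104),150),((447,266),90),((152,378),-30),((91,211),-90)):
    q=ray(c,(205+(p[0]+.5)/5.4-.5,145+(p[1]+.5)/5.4-.5),80)[:2]-C;A.append((np.degrees(np.arctan2(q[1],q[0]))-o)%360);print(np.hypot(*q),A[-1])
print(np.mean(A))
s=r.get_state();R=Ro.from_euler('xyz',s['orientation']);print(R.inv().apply(np.array([200,-440,250])-s['eef_pos']))
"
```

```text
109.29019738697863 177.0728620960381
109.40942523420237 177.44374487934897
109.50825282346938 177.8545518223192
109.05476677581552 177.06298449100066
108.33249494893289 176.97313336105543
177.28145532995245
[ -22.48198922 -292.29055137  -38.33462892]
```

```bash
python3 -m creep '[[-0.002,-0.03,-0.005,0,0,0],[-0.005,-0.07,-0.01,0,0,0],[-0.008,-0.11,-0.015,0,0,0],[-0.011,-0.15,-0.02,0,0,0],[-0.014,-0.19,-0.025,0,0,0],[-0.018,-0.23,-0.03,0,0,0],[-0.02,-0.27,-0.035,0,0,0],[-0.022,-0.29,-0.038,0,0,0]]'; python3 -c "
from h import *
c=r.camera('top');cv2.imwrite('pics/t7.png',cv2.resize(c['frame'][145:255,205:305],None,fx=5.4,fy=5.4,interpolation=cv2.INTER_CUBIC))
c=r.camera('side');cv2.imwrite('pics/s7.png',c['frame'])
"
```

```text
time: 12.35
eef_pos: [200.9, -438.5, 250.4]
orientation: [3.137, 0.003, 1.378]
force: [0.2, -0.2, -0.6]
gripper_width: 0.007
```

View pics/t7.png

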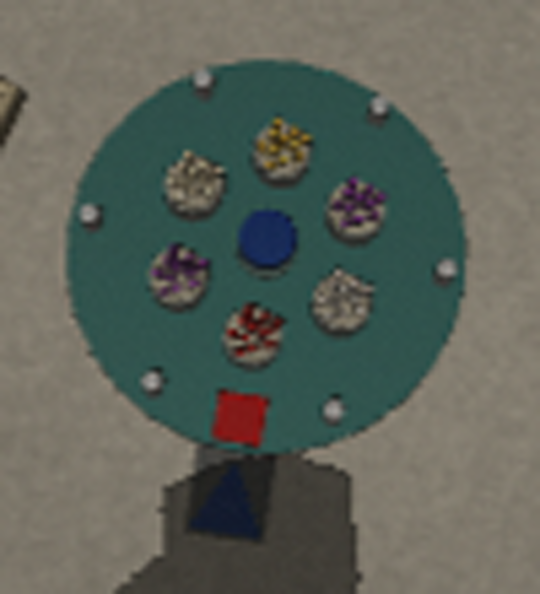

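View pics/s7.png

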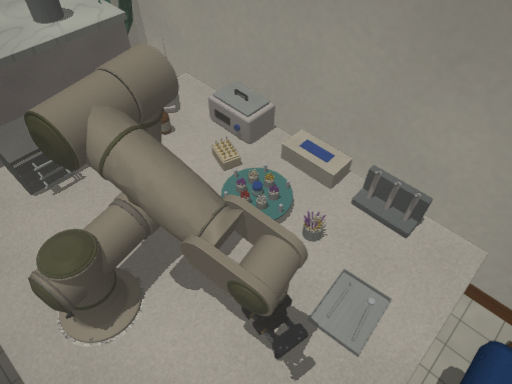

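The tile at (240,418) sits nearly in line with the arrow, whose tip is at (234,465) and base runs from (187,530) to (262,542). The posts are intact and the jar is upright in the centre. I'll measure it to sub-pixel.

```bash
python3 - <<'E'
from h import *
F=[];
for _ in range(4):
    c=r.camera("top");F.append(c["frame"].astype(float))
im=np.mean(F,0);b,g,rr=im[...,0],im[...,1],im[...,2]
roi=np.zeros(b.shape,bool);roi[215:248,230:262]=1
def cen(w):
    ys,xs=np.nonzero(w>0);ww=w[ys,xs];return (xs*ww).sum()/ww.sum(),(ys*ww).sum()/ww.sum()
wr=np.where(roi,np.clip((rr-np.maximum(b,g)-20),0,60),0)
wb=np.where(roi&(np.arange(384)[:,None]>=228),np.clip((b-np.maximum(rr,g)-10),0,20),0)
pr,pb=cen(wr),cen(wb);print(pr,pb)
# posts refine C: include all six
f=lambda u,v:(205+(u+.5)/5.4-.5,145+(v+.5)/5.4-.5)
P=[((204,77),-150),((379,104),150),((447,266),90),((333,408),30),((152,378),-30),((91,211),-90)]
W=np.array([ray(c,f(*p),80)[:2] for p,_ in P]);C2=W.mean(0);print("C2",C2)
C2=(C2*1+C)/2
ang=lambda q:np.degrees(np.arctan2(*(q-C2)[::-1]))%360
pa=[(ang(w)-o)%360 for w,(_,o) in zip(W,P)];print("posts",np.round(pa,2),np.mean(pa))
qr=ray(c,pr,45)[:2];qb=ray(c,pb,10)[:2]
print("red",qr,np.hypot(*(qr-C2)),ang(qr));print("arrow",qb,np.hypot(*(qb-C2)),ang(qb))
for p in((234,465),(224.5,536)):print(ang(ray(c,f(*p),10)[:2]))
E
```

```text
(np.float64(248.9955053774948), np.float64(221.96222376799187)) (np.float64(246.84494224711236), np.float64(238.6818340917046))
C2 [587.36597192 -67.54141983]
posts [177.15 177.42 177.76 176.98 177.08 177.07] 177.2438112362195
red [482.09208664 -62.42609366] 105.21190651950984 177.25177415261413
arrow [429.76791261 -61.17282515] 157.54100631291854 177.70892414242672
177.5145419789901
177.82641333274722
```

The tile is about 0.4° (under 1 mm) from the arrow's line. I'll check quickly that the other objects haven't moved, then hand in.

```bash
python3 - <<'E'
from h import *
c=r.camera("top");a=cv2.imread("pics/top0.png").astype(int);d=np.abs(c["frame"].astype(int)-a).max(2)
for n,(x0,y0,x1,y1) in dict(bur=(168,145,212,183),cup=(305,172,340,208),bottle=(82,155,115,185),rinse=(96,208,130,238),tray=(362,208,416,274)).items():print(n,(d[y0:y1,x0:x1]>25).sum())
r.hand_in();print(r.get_state()["time"])
E
```

```text
bur 0
cup 0
bottle 0
rinse 0
tray 87
the job is handed in; nothing more can be done
the job is handed in; nothing more can be done
```

I turned the carousel about 142° anticlockwise until the red tile was in line with the arrow, then moved the hand well clear and handed the job in. I pushed one rim post with the outside of the shut fingers, at about 1–2 N. The last time reading was about 12 s, of the 58 s allowed.

**Alignment:** the final top view puts the tile at 177.25° and the six posts agree at 177.24°. The arrow reads 177.5–177.8°, so the tile is about 0.3–0.6° short, roughly 1 mm at its radius. An earlier wrist camera reading was about 2° lower than the top view, and I relied on the top view because it shows tile and arrow together.

**Sterile items:** the jar stands upright in the centre. I saw no sign of contact with the pots or the jar, and the hand's path kept clear of them.

**Other objects:** the bur block, file cup, bottle and rinse cup are unchanged in the top view from the start. The tray area differed in 87 pixels. I put that down to the arm's shadow, since the hand never came near the tray's height and the mirror and scaler looked to be in place in the side view. I did not check it any further.

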